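Weigh a stack of tubs behind a folding draught screen

TASK

The fan is on, so the scale must be read behind its clear draught screen: first fold the outer leaf (yellow grip) flat back onto the inner leaf, then swing the folded pair wide open on its post. Stack all the tubs from the chopping board upright on the middle of the scale pan, one on another in any order, then close up again: swing the still folded pair home first and only then unfold the outer leaf, so that the screen stands straight across the side. Never swing the inner leaf with the outer leaf sticking out, and leave the mug and the spoon where they are.

Things in the scene. Friction and masses are not known exactly. Their poses are not given: they have to be found in the camera images.
- station: fixed teal dial scale (150 x 140 x 48 mm body, dial facing the robot) with clear 140 mm high panels on its far (+x), near (-x) and left (+y) sides, inner faces 125, 125 and 95 mm from the pan axis; the right (-y) side has the folding screen. Origin on the bench under the pan axis; x away from the robot, y left, z up. The screen's steel hinge post, 145 mm high, stands at (115, -100) mm
- pan (a joint): sprung round white pan of the scale, 160 mm across with a 4 mm rim, 150 mm flat inside: how far it is pressed down, m; 0 empty, stop at 0.020; a preload of about 0.6 N, then about 1.7 mm per newton
- pan_top (a point): centre of the pan's flat inner face, 70 mm above the bench when empty
- leaf_in (a joint): inner leaf of the screen (clear, orange frame, 10 mm thick, 140 mm high), hinged upright on the post; stays where left (0.45 N m). 0 = closed (stop), running from the post along the station's -x; grows as it swings outward to the station's -y side, anticlockwise from above; 1.57 = square out; stop at 1.75
- leaf_out (a joint): outer leaf, same make, hinged upright to the end of the inner leaf; stays where left (0.06 N m). 0 = in line with the inner leaf (stop); grows as it folds outward, anticlockwise from above, to 3.12 = folded flat on the inner leaf's outer face (stop). The two leaves span 228 mm when straight
- leaf_in_hinge (a point): axis of the inner leaf at the post, 140 mm above the bench (top of the rails)
- leaf_in_grip (a point): grip of the inner leaf: black upright round post, 14 mm across, standing from 140 to 180 mm above the bench on the leaf's top rail, 85 mm from the leaf's hinge in line with the leaf; this point is on its axis at 166 mm height
- leaf_out_hinge (a point): axis of the outer leaf, 140 mm above the bench; 115 mm along the inner leaf from the post and 8 mm to its outer side
- leaf_out_grip (a point): grip of the outer leaf: yellow upright round post, 14 mm across, from 140 to 180 mm above the bench; this point is on its axis at 166 mm height. In line (0) it lies 100 mm further along the leaf than leaf_out_hinge and 8 mm to the inner (pan) side of it, and turns about that hinge
- board: wooden chopping board, 240 x 280 x 18 mm, lying fixed on the bench; origin at the centre of its underside, 280 mm side along its y
- tub_red: red lidded round plastic tub, 64 mm across with upright sides from 9 to 41 mm height, about 130 to 250 g, heavy at the bottom. Its tapered foot (50 mm at the bottom, 8 mm deep) drops into the 58 mm wide, 7 mm deep recess in any other tub's lid, so stacked tubs stand 34 mm one above the other. Origin at the centre of its underside, z up. An absent tub reads None
- tub_yellow: yellow lidded round plastic tub, 64 mm across with upright sides from 9 to 41 mm height, about 130 to 250 g, heavy at the bottom. Its tapered foot (50 mm at the bottom, 8 mm deep) drops into the 58 mm wide, 7 mm deep recess in any other tub's lid, so stacked tubs stand 34 mm one above the other. Origin at the centre of its underside, z up. An absent tub reads None
- tub_blue: blue lidded round plastic tub, 64 mm across with upright sides from 9 to 41 mm height, about 130 to 250 g, heavy at the bottom. Its tapered foot (50 mm at the bottom, 8 mm deep) drops into the 58 mm wide, 7 mm deep recess in any other tub's lid, so stacked tubs stand 34 mm one above the other. Origin at the centre of its underside, z up. An absent tub reads None
- mug: white ceramic mug, 76 mm across, 90 mm high, with a side handle, standing on the bench just outside the swing of the folded screen and within the swing of the unfolded one; leave it alone. Origin at the centre of its underside
- spoon: green silicone spoon, 250 mm long, lying on the bench beyond the board; leave it alone. Origin at its middle

How it is judged:
By the outcome, as a careful person would: the job done as asked, in the order asked, and still so for the second after the job is handed in, with the robot touching nothing.
Of tub_red, tub_yellow, tub_blue only 2 to 3 are there at a start; the rules pass over those that are not, and their reading is None.
At some moment in a run one of tub_red, tub_yellow, tub_blue may be knocked a few centimetres aside while the robot is not near it.
Once in a run the grip may slacken for a moment while it holds something.
It also fails if it takes over 210 s, if anything falls off the work surface, if the arm or the gripper's body presses on something with over 40 N, if the wrist force passes 120 N, or if a joint passes its speed limit or range.

ROBOT

A 7-joint arm with a two-finger parallel gripper is mounted at the origin on the work surface. World frame = base frame: x ahead of the robot, y to its left, z up, the work surface at z = 0. Lengths are in m, angles in rad, forces in N, time in s.
With the tool pointing down it reaches from about 0.4 to 0.85 m from the base axis. Payload 10.4 kg.
Tool frame: the origin (TCP) lies midway between the tips of the shut fingers; the grasp point (between the pads) lies 19 mm behind it; z points along the fingers, y is the line along which they close (so a half turn about z gives the same grasp; the last joint's range is limited). The gripper opens to 87 mm and grips with 3 to 60 N. Pads are 19 mm wide; open, the fingers measure 117 mm over their backs; the gripper's body (75 mm by 190 mm) begins 51 mm behind the grasp point.
Start: joints at [-1.302, 0.332, -0.065, 1.46, 0.022, 1.35, -0.088], TCP at [0.18, 0.599, 0.223] pointing down, gripper open.
Joint ranges: [-2.6, 2.6], [-0.5, 2.12], [-1.47, 1.34], [0.16, 2.42], [-1.27, 4.41], [0.06, 2.06], [-2.6, 2.6]. Speed limits (rad/s): [2.22, 2.22, 2.79, 2.79, 3.14, 3.14, 3.14].

INTERFACE

Orientations are given as a rotation vector (axis times angle).
In Python, from station import r, viewer gives the robot as it stands (r), with the cameras (viewer).
- The arm moves only by the tool steer_hand, called after "Emit:" as name(argument=value, ...), one argument or row to a line, values as JSON. Schema: {"type":"object","properties":{"steps":{"type":"array","items":{"type":"array","items":{"type":"number"},"minItems":7,"maxItems":7},"minItems":1,"maxItems":20},"only":{"type":"string"},"quiet":{"type":"boolean"},"lines":{"type":"string"}},"required":["steps"],"additionalProperties":false}. steps is a list of rows, 1 to 20 of them, each of 7 numbers: dx, dy, dz in m, then a rotation vector rx, ry, rz in rad, then the finger opening in m; each row is the pose to reach, as a shift and turn from the pose commanded when the call began, along the tool's axes at that moment; what a row does not reach only later rows make up. A row lasts 1/10 s, in which the tool goes at most 0.05 m and 0.15 rad, less where a joint would pass 70% of its speed; a pose out of reach is approached as far as the arm can. The fingers move at their own pace and stop on an object; the grip force is fixed at half the most. Time passes only in rows, so rows that do not move let the fingers close. The tool returns the time, the measured TCP pose, the force, the opening and the grip force at its end. only (a regular expression) keeps the lines of the reply that match it, lines (a string "A,B") keeps lines A to B, and quiet returns only ok. Input that does not fit is refused with a message, and nothing moves.
- r.observe(): the state, without advancing time (a new reading comes with each control period).
- viewer.get_image(name): name is "side" or "top" or "wrist"; returns a dict with "img" (384x512x3 uint8, red, green, blue), "camera_matrix" (3x3 intrinsics, pixels), "R" (3x3) and "t" (3): a world point X has camera coordinates R X + t. Camera axes: x right, y down, z forward; pixel columns grow to the right and rows downward; lengths in m; the calibration is good to about 2 mm. A picture is of the moment at which its call begins. There is no depth.
- r.job_done(): hands the job in; it is judged then, once.
The state is a dict: "clock": time; "qpos": joint angles; "dq": joint speeds; "tau": joint torques, N m; "eef_pos": TCP position; "ee_rot": TCP orientation; "force": force on the tool from outside, world axes, zero at the start; "wrist_torque": the same for the moment, N m; "gripper_width": finger opening in m; "gripper_force": force on a finger pad.
Only numpy, scipy, OpenCV 4.12 (cv2) and the standard library are available. Lean on these libraries where they do the work, as an engineer would, in place of code of your own. Each camera call takes 0.05 s, during which the arm holds its last target. There are 200 camera calls.

## Working session

There is one attempt and no reset: what is moved stays moved. The work goes in short steps, Python scripts to look and compute and a tool call to move; the robot and the scene stay as the last step left them, time stands still between calls to the robot, and variables do not carry over. Pictures are saved under pics/ and viewed, at most 14 in all, crops included, and the job is handed in when it is done.

```bash
ls; mkdir -p pics; python3 - <<'E'
from station import r, viewer
import cv2,numpy as np
o=r.observe()
for k in ("clock","eef_pos","ee_rot","force","gripper_width"): print(k,o[k])
ims=[]
for n in("top","side"):
    d=viewer.get_image(n); im=d["img"][:,:,::-1]; cv2.imwrite(f"pics/{n}0.png",im); print(n,d["camera_matrix"],d["R"],d["t"])
E
```

```text
pics
station.py
clock 0.0
eef_pos [0.17970039 0.59820327 0.2217396 ]
ee_rot [-4.56675430e-01 -3.10811011e+00  2.26156928e-03]
force [-0.97054607 -0.71711415  0.2924216 ]
gripper_width 0.08692198721339398
top [[350.14126725   0.         250.89762201]
 [  0.         350.14126725 190.60656425]
 [  0.           0.           1.        ]] [[-0.02648399 -0.99962356 -0.00716428]
 [-0.98581284  0.02730503 -0.16561242]
 [ 0.16574569  0.00267656 -0.9861649 ]] [-0.06006094  0.59514549  0.91174607]
side [[376.07163948   0.         251.78476861]
 [  0.         376.07163948 191.71020412]
 [  0.           0.           1.        ]] [[-0.97703202 -0.2118089  -0.02335409]
 [-0.11204035  0.60383647 -0.78919483]
 [ 0.18126054 -0.76845202 -0.61369871]] [0.5599966  0.205167   0.91814579]
```

View pics/top0.png

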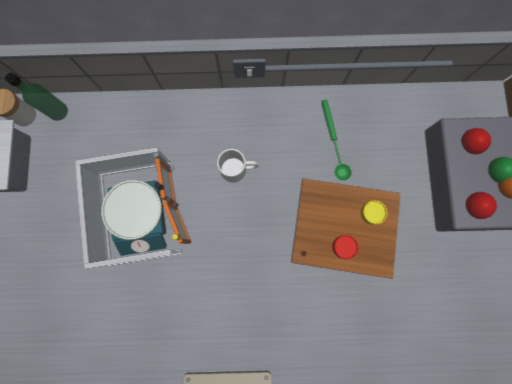

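View pics/side0.png

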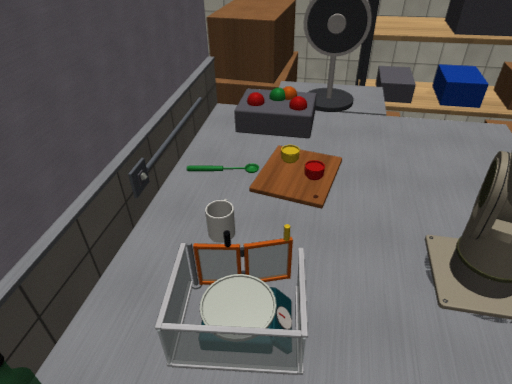

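The top view shows the station at left: pan near (133,210), hinge post near (160,160), black grip near (172,203) and yellow grip near (175,237). The mug is at (232,163). The board has the yellow tub at (375,212) and the red tub at (346,247); there is no blue tub. The side view agrees.

```bash
cat > h.py <<'E'
from station import r, viewer
import cv2,numpy as np
from scipy.spatial.transform import Rotation as Ro
def cap(n): return viewer.get_image(n)
def ray(d,u,v,z):
    c=-d["R"].T@d["t"]; w=d["R"].T@np.linalg.solve(d["camera_matrix"],[u,v,1]); return c+w*(z-c[2])/w[2]
def proj(d,X):
    p=d["camera_matrix"]@(d["R"]@np.array(X)+d["t"]); return p[:2]/p[2]
def tri(d1,p1,d2,p2):
    A=[];b=[]
    for d,p in((d1,p1),(d2,p2)):
        P=d["camera_matrix"]@np.c_[d["R"],d["t"]]
        for i in(0,1):
            q=p[i]*P[2]-P[i]; A.append(q[:3]); b.append(-q[3])
    return np.linalg.lstsq(np.array(A),np.array(b),rcond=None)[0]
def blobs(d,lo,hi,amin=5,roi=None):
    h=cv2.cvtColor(d["img"],cv2.COLOR_RGB2HSV); m=cv2.inRange(h,np.array(lo),np.array(hi))
    if roi: k=np.zeros_like(m);k[roi[1]:roi[3],roi[0]:roi[2]]=255;m&=k
    n,l,s,c=cv2.connectedComponentsWithStats(m)
    return [(s[i].tolist(),c[i].round(1).tolist()) for i in range(1,n) if s[i,4]>=amin]
def local(X):  # world point -> shift in present tool axes
    o=r.observe(); return Ro.from_rotvec(o["ee_rot"]).inv().apply(np.array(X)-o["eef_pos"])
def crop(d,x0,y0,x1,y1,k,f): cv2.imwrite(f,cv2.resize(d["img"][y0:y1,x0:x1,::-1],None,fx=k,fy=k,interpolation=cv2.INTER_CUBIC))
E
python3 - <<'E'
from h import *
T=cap("top");S=cap("side")
for n,d in(("T",T),("S",S)):
    print(n,"yel",blobs(d,(25,150,120),(35,255,255)))
    print(n,"red",blobs(d,(0,200,100),(4,255,255),30),)
    print(n,"blk",blobs(d,(0,0,0),(179,255,28),8,(70,140,300,260)if n=="T" else (180,220,310,300)))
    print(n,"or",blobs(d,(5,180,100),(14,255,255),20,(70,140,200,260)if n=="T" else (180,220,310,300)))
    print(n,"wht",blobs(d,(0,0,200),(179,40,255),300,(70,140,300,260)if n=="T" else (180,190,310,350)))
crop(T,70,140,270,280,4,"pics/t1.png")
crop(S,150,190,320,370,3,"pics/s1.png")
E
```

```text
T yel [([363, 201, 24, 23, 425], [374.4, 211.9]), ([173, 234, 5, 5, 22], [175.0, 236.3])]
T red [([486, 197, 9, 11, 34], [490.3, 200.9])]
T blk []
T or [([156, 159, 6, 25, 54], [158.8, 170.3]), ([161, 190, 4, 8, 20], [162.2, 193.5]), ([164, 202, 14, 32, 73], [170.5, 217.2])]
T wht [([105, 183, 55, 54, 2260], [131.8, 209.7])]
S yel [([293, 148, 3, 4, 5], [293.8, 149.6]), ([288, 151, 6, 2, 6], [290.5, 151.7]), ([286, 226, 4, 2, 5], [287.2, 226.6])]
S red [([249, 93, 14, 9, 95], [255.4, 96.9]), ([291, 96, 15, 10, 111], [297.9, 100.9]), ([305, 160, 20, 11, 150], [314.4, 165.9])]
S blk [([224, 231, 6, 16, 78], [226.8, 237.9]), ([241, 251, 3, 5, 15], [242.0, 253.0])]
S or [([244, 239, 41, 8, 131], [263.7, 242.7]), ([194, 244, 32, 4, 112], [209.5, 245.4]), ([230, 244, 10, 4, 31], [234.8, 245.9]), ([262, 275, 26, 6, 50], [275.0, 277.5]), ([202, 281, 12, 2, 22], [207.5, 281.5])]
S wht []
```

View pics/t1.png

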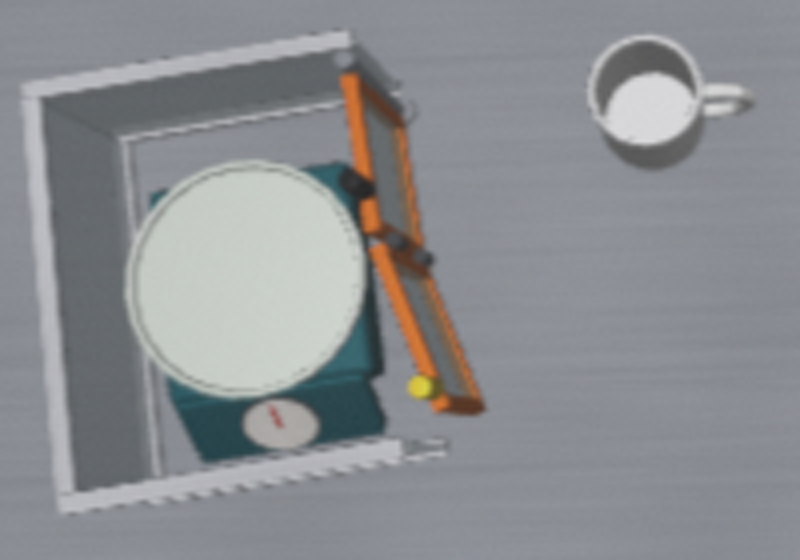

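View pics/s1.png

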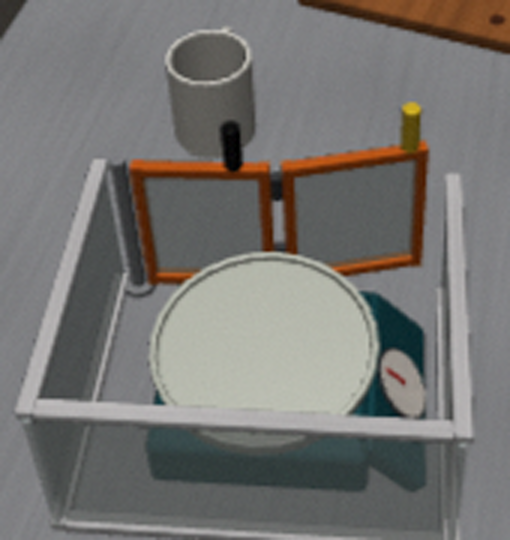

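```bash
python3 - <<'E'
from h import *
T=cap("top");S=cap("side")
f=lambda u,v:(70+u/4,140+v/4); g=lambda u,v:(150+u/3,190+v/3)
print("yel tri",tri(T,f(421,386),S,g(411,107)),"pl",ray(T,*f(421,386),.18),ray(S,*g(411,107),.18))
print("blk tri",tri(T,f(346,178),S,g(231,125)),"pl",ray(T,*f(346,178),.18),ray(S,*g(231,125),.18))
print("post",ray(T,*f(346,57),.145),ray(S,*g(120,165),.145),tri(T,f(346,57),S,g(120,165)))
print("pan",ray(T,*f(246,279),.074),ray(S,*g(264,348),.074))
for n,p in(("FL",(26,90)),("NL",(62,508)),("FR",(350,32))): print(n,ray(T,*f(*p),.14))
for n,p in(("FL",(22,410)),("NL",(470,430)),("FR",(99,162))): print(n,ray(S,*g(*p),.14))
print("mug",ray(T,*f(645,82),.09),ray(S,*g(209,55),.09))
for n,lo,hi in(("y",(22,120,90),(36,255,255)),("r",(0,190,90),(4,255,255))):
    for d,roi in((T,(300,185,395,270)),(S,(260,140,340,190))):
        b=blobs(d,lo,hi,20,roi);print(n,b,[ray(d,*c,.057)for s,c in b])
for q in [(301,180),(399,188),(393,275),(294,264)]: print("board",ray(T,*q,.018))
E
```

```text
yel tri [0.46851458 0.10212884 0.17831731] pl [0.46831065 0.10174464 0.18      ] [0.46843582 0.10392695 0.18      ]
blk tri [0.5915003  0.14719787 0.18089839] pl [0.59229108 0.14754084 0.18      ] [0.59125081 0.14636717 0.18      ]
post [0.67657262 0.15864318 0.145     ] [0.67169195 0.1673404  0.145     ] [0.67679321 0.16038107 0.13755185]
pan [0.54640873 0.24215168 0.074     ] [0.54632077 0.25050384 0.074     ]
FL [0.6622343  0.36204104 0.14      ]
NL [0.40300853 0.32581822 0.14      ]
FR [0.69431823 0.15779089 0.14      ]
FL [0.6632454  0.36542047 0.14      ]
NL [0.40139718 0.32589501 0.14      ]
FR [0.69028348 0.16290191 0.14      ]
mug [ 0.66932209 -0.02603984  0.09      ] [ 0.66420066 -0.0254907   0.09      ]
y [([361, 200, 27, 24, 487], [374.0, 212.0])] [array([ 0.52455713, -0.40548829,  0.057     ])]
y [([281, 145, 19, 17, 191], [289.9, 151.0])] [array([ 0.52488607, -0.39811204,  0.057     ])]
r [([334, 235, 14, 24, 63], [338.2, 246.2]), ([345, 235, 13, 13, 49], [351.3, 240.2])] [array([ 0.43642285, -0.30328947,  0.057     ]), array([ 0.45120852, -0.33905425,  0.057     ])]
r [([305, 160, 20, 12, 168], [314.5, 166.0])] [array([ 0.43511641, -0.32142499,  0.057     ])]
board [ 0.62524401 -0.2194997   0.018     ]
board [ 0.59445058 -0.49537517  0.018     ]
board [ 0.35537545 -0.45600456  0.018     ]
board [ 0.3916781  -0.18861424  0.018     ]
```

Everything is consistent: station yaw ≈ 0.143 and pan ≈ (0.546,0.245). The post is at ≈ (0.675,0.1605), leaf_in ≈ 0 and leaf_out ≈ 0.29 (grip radius 0.0999, nominal 0.1003). I'll go to the yellow grip with the closing axis along station x.

```bash
cat >> h.py <<'E'
YAW=.143; xs=np.array([np.cos(YAW),np.sin(YAW),0]); ys=np.array([-np.sin(YAW),np.cos(YAW),0])
PAN=np.array([.546,.245,.07]); POST=np.array([.675,.1605,0])
def rot(v,a): return Ro.from_rotvec([0,0,a]).apply(v)
def H(a=0): return POST+rot(-.115*xs-.008*ys,a)          # outer hinge
def YG(b,a=0): return H(a)+rot(-.1*xs+.008*ys,a+b)        # yellow grip
def BG(a): return POST+rot(-.085*xs,a)                    # black grip
def tell(name,X,yaw=None):
    o=r.observe(); R=Ro.from_rotvec(o["ee_rot"]).as_matrix(); y=np.arctan2(R[1,1],R[0,1])
    s=f"{name} local {np.round(local(X),4)}"
    if yaw is not None: s+=f" rz {-((yaw-y+np.pi/2)%np.pi-np.pi/2):.3f}"
    print(s)
E
python3 - <<'E'
from h import *
print(YG(.286),r.observe()["qpos"]); tell("yel",[.4685,.102,.25],YAW)
E
```

```text
[0.46804801 0.10187154 0.        ] [-1.30156944  0.33245254 -0.06466776  1.46036368  0.02160819  1.34989666
 -0.08849814]
yel local [-0.4193 -0.3924 -0.0275] rz 1.136
```

Emit:
steer_hand(
  steps=[
    [0, 0, -0.03, 0, 0, 0, 0.045],
    [-0.419, -0.392, -0.03, 0, 0, 1.136, 0.045],
    [-0.419, -0.392, -0.03, 0, 0, 1.136, 0.045],
    [-0.419, -0.392, -0.03, 0, 0, 1.136, 0.045],
    [-0.419, -0.392, -0.03, 0, 0, 1.136, 0.045],
    [-0.419, -0.392, -0.03, 0, 0, 1.136, 0.045],
    [-0.419, -0.392, -0.03, 0, 0, 1.136, 0.045],
    [-0.419, -0.392, -0.03, 0, 0, 1.136, 0.045],
    [-0.419, -0.392, -0.03, 0, 0, 1.136, 0.045],
    [-0.419, -0.392, -0.03, 0, 0, 1.136, 0.045],
    [-0.419, -0.392, -0.03, 0, 0, 1.136, 0.045],
    [-0.419, -0.392, -0.03, 0, 0, 1.136, 0.045],
    [-0.419, -0.392, -0.03, 0, 0, 1.136, 0.045],
    [-0.419, -0.392, -0.03, 0, 0, 1.136, 0.045],
    [-0.419, -0.392, -0.03, 0, 0, 1.136, 0.045],
    [-0.419, -0.392, -0.03, 0, 0, 1.136, 0.045],
  ],
)

```text
clock: 1.9
eef_pos: [0.4678, 0.1039, 0.2525]
ee_rot: [-2.055, -2.376, -0.0]
force: [-0.5, 0.0, -0.3]
gripper_width: 0.0449
gripper_force: 0.0
```

```bash
python3 - <<'E'
from h import *
o=r.observe();print(o["qpos"]); tell("yel",[.4685,.102,.153],YAW)
W=cap("wrist"); cv2.imwrite("pics/w1.png",W["img"][:,:,::-1]); print(proj(W,[.4685,.102,.18]),blobs(W,(25,120,100),(35,255,255),30))
E
```

```text
[-0.79438474 -0.03118317  0.4756861   1.80804785  0.0141983   1.36144858
 -0.17698349]
yel local [-0.002   0.0004  0.0995] rz 0.002
[259.91990508 205.24787453] [([250, 193, 17, 17, 238], [258.1, 200.9])]
```

View pics/w1.png

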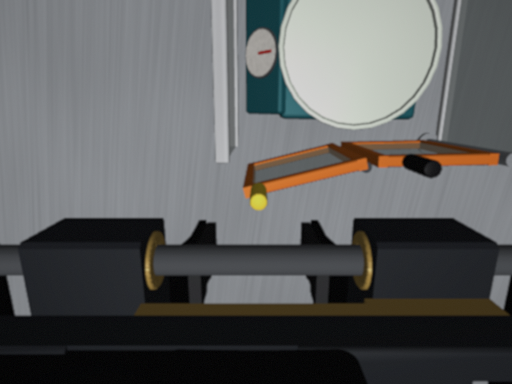

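The wrist view shows the yellow grip at (258,201), centred between the fingers and within 2 mm of the prediction. I'll descend and close.

Emit:
steer_hand(
  steps=[
    [-0.002, 0, 0.05, 0, 0, 0, 0.045],
    [-0.002, 0, 0.098, 0, 0, 0, 0.045],
    [-0.002, 0, 0.098, 0, 0, 0, 0.045],
    [-0.002, 0, 0.098, 0, 0, 0, 0],
    [-0.002, 0, 0.098, 0, 0, 0, 0],
    [-0.002, 0, 0.098, 0, 0, 0, 0],
    [-0.002, 0, 0.098, 0, 0, 0, 0],
  ],
)

```text
clock: 2.65
eef_pos: [0.4694, 0.1011, 0.156]
ee_rot: [2.056, 2.374, 0.004]
force: [0.8, 0.7, -0.2]
gripper_width: 0.0209
gripper_force: 0.0
```

```bash
python3 - <<'E'
from h import *
o=r.observe();print(o["qpos"]); P=o["eef_pos"]
h=H(); a0=np.arctan2(*(P-h)[1::-1]); print(np.hypot(*(P-h)[:2]),"b=",a0-np.arctan2(*(YG(0)-h)[1::-1]))
for b in np.arange(.4,3.13,.17).tolist()+[3.12]: X=YG(b);X[2]=P[2]; print(round(b,2),np.round(local(X),3))
E
```

```text
[-0.78000426  0.05005273  0.49143932  1.94469951 -0.026566    1.15040258
 -0.13516133]
0.09930644812968466 b= 0.2984714681641587
0.4 [-0.01   0.002 -0.   ]
0.57 [-0.026  0.008 -0.   ]
0.74 [-0.04   0.018  0.   ]
0.91 [-0.053  0.029  0.   ]
1.08 [-0.063  0.043  0.   ]
1.25 [-0.071  0.058  0.   ]
1.42 [-0.076  0.074  0.   ]
1.59 [-0.079  0.091  0.   ]
1.76 [-0.078  0.108  0.   ]
1.93 [-0.075  0.125  0.   ]
2.1 [-0.069  0.141  0.   ]
2.27 [-0.06   0.155  0.   ]
2.44 [-0.049  0.168  0.   ]
2.61 [-0.036  0.179  0.   ]
2.78 [-0.021  0.188  0.   ]
2.95 [-0.005  0.194  0.   ]
3.12 [0.011 0.197 0.   ]
3.12 [0.011 0.197 0.   ]
```

Emit:
steer_hand(
  steps=[
    [0, 0, 0, 0, 0, 0, 0],
    [0, 0, 0, 0, 0, 0, 0],
    [-0.01, 0.002, 0, 0, 0, 0, 0],
    [-0.026, 0.008, 0, 0, 0, 0, 0],
    [-0.04, 0.018, 0, 0, 0, 0, 0],
    [-0.053, 0.029, 0, 0, 0, 0, 0],
    [-0.063, 0.043, 0, 0, 0, 0, 0],
    [-0.071, 0.058, 0, 0, 0, 0, 0],
    [-0.076, 0.074, 0, 0, 0, 0, 0],
    [-0.079, 0.091, 0, 0, 0, 0, 0],
    [-0.078, 0.108, 0, 0, 0, 0, 0],
    [-0.075, 0.125, 0, 0, 0, 0, 0],
    [-0.069, 0.141, 0, 0, 0, 0, 0],
    [-0.06, 0.155, 0, 0, 0, 0, 0],
    [-0.049, 0.168, 0, 0, 0, 0, 0],
    [-0.036, 0.179, 0, 0, 0, 0, 0],
    [-0.021, 0.188, 0, 0, 0, 0, 0],
    [-0.005, 0.194, 0, 0, 0, 0, 0],
    [0.011, 0.197, 0, 0, 0, 0, 0],
    [0.011, 0.197, 0, 0, 0, 0, 0],
  ],
)

```text
clock: 4.65
eef_pos: [0.6626, 0.1429, 0.1551]
ee_rot: [2.053, 2.377, 0.003]
force: [1.3, 0.1, 3.3]
gripper_width: 0.013
gripper_force: 30.0
```

```bash
python3 - <<'E'
from h import *
o=r.observe();P=o["eef_pos"];print(o["qpos"],o["clock"],o["wrist_torque"])
h=H(); print(np.hypot(*(P-h)[:2]),"b=",(np.arctan2(*(P-h)[1::-1])-np.arctan2(*(YG(0)-h)[1::-1]))%6.283)
T=cap("top");crop(T,70,140,270,280,4,"pics/t2.png")
E
```

```text
[-0.64579954  0.52391788  0.52344067  1.41864196 -0.26601267  1.26741049
  0.0446377 ] 4.65 [-0.17850187 -0.21167958  0.1245377 ]
0.1004742596501245 b= 3.1456948932544995
```

View pics/t2.png

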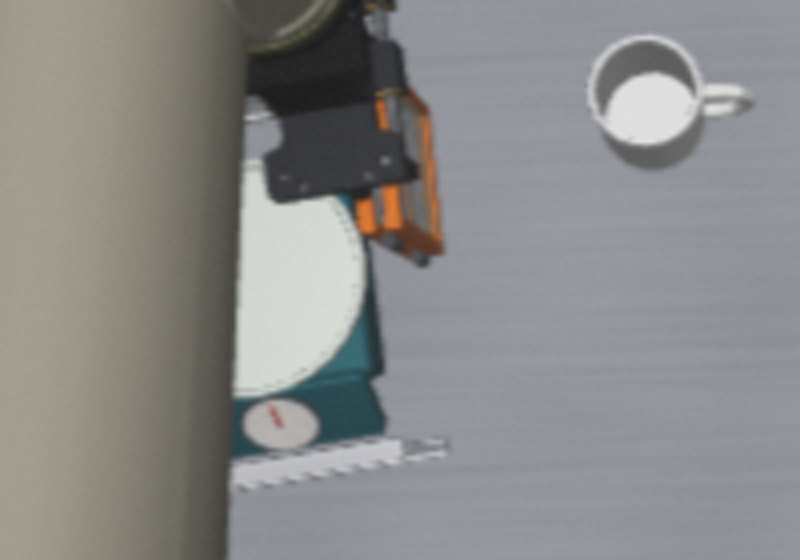

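The leaf is folded: the two orange rails lie side by side at x≈370–430 in the crop. I'll release, rise and move to the black grip.

Emit:
steer_hand(
  steps=[
    [0, 0, 0, 0, 0, 0, 0.045],
    [0, 0, 0, 0, 0, 0, 0.045],
    [0, 0, 0, 0, 0, 0, 0.045],
    [0, 0, 0, 0, 0, 0, 0.045],
    [0, 0, -0.05, 0, 0, 0, 0.045],
    [0, 0, -0.07, 0, 0, 0, 0.045],
  ],
)

```text
clock: 5.3
eef_pos: [0.6628, 0.1394, 0.2281]
ee_rot: [2.057, 2.373, 0.004]
force: [1.5, -0.7, 1.2]
gripper_width: 0.0436
gripper_force: 0.0
```

```bash
python3 - <<'E'
from h import *
X=BG(0);X[2]=.155;tell("blk",X,YAW);print(X)
E
```

```text
blk local [ 0.0191 -0.0702  0.0728] rz -0.000
[0.5908676  0.14838638 0.155     ]
```

Emit:
steer_hand(
  steps=[
    [0.018, -0.07, 0, 0, 0, 0, 0.045],
    [0.018, -0.07, 0, 0, 0, 0, 0.045],
    [0.018, -0.07, 0, 0, 0, 0, 0.045],
    [0.018, -0.07, 0.05, 0, 0, 0, 0.045],
    [0.018, -0.07, 0.073, 0, 0, 0, 0.045],
    [0.018, -0.07, 0.073, 0, 0, 0, 0.0],
    [0.018, -0.07, 0.073, 0, 0, 0, 0.0],
    [0.018, -0.07, 0.073, 0, 0, 0, 0.0],
    [0.018, -0.07, 0.073, 0, 0, 0, 0.0],
    [0.018, -0.07, 0.073, 0, 0, 0, 0.0],
    [0.018, -0.07, 0.073, 0, 0, 0, 0.0],
  ],
)

```text
clock: 6.4
eef_pos: [0.5915, 0.1476, 0.1527]
ee_rot: [2.056, 2.373, 0.004]
force: [4.6, 0.3, 2.8]
gripper_width: 0.0127
gripper_force: 30.0
```

```bash
python3 - <<'E'
from h import *
P=r.observe()["eef_pos"]; print(P, np.hypot(*(P-POST)[:2]))
for a in np.arange(.12,1.7,.12): print(round(a,2),np.round(Ro.from_rotvec(r.observe()["ee_rot"]).inv().apply(BG(a)-BG(0)),3))
E
```

```text
[0.59149789 0.14762832 0.15273967] 0.08448835902164568
0.12 [-0.01   0.001 -0.   ]
0.24 [-0.02   0.002 -0.   ]
0.36 [-0.03   0.005  0.   ]
0.48 [-0.039  0.01   0.   ]
0.6 [-0.048  0.015  0.   ]
0.72 [-0.056  0.021  0.   ]
0.84 [-0.063  0.028  0.   ]
0.96 [-0.07   0.036  0.   ]
1.08 [-0.075  0.045  0.   ]
1.2 [-0.079  0.054  0.   ]
1.32 [-0.082  0.064  0.   ]
1.44 [-0.084  0.074  0.   ]
1.56 [-0.085  0.084  0.   ]
1.68 [-0.084  0.094  0.   ]
```

Emit:
steer_hand(
  steps=[
    [-0.01, 0.001, 0, 0, 0, 0, 0],
    [-0.02, 0.002, 0, 0, 0, 0, 0],
    [-0.03, 0.005, 0, 0, 0, 0, 0],
    [-0.039, 0.01, 0, 0, 0, 0, 0],
    [-0.048, 0.015, 0, 0, 0, 0, 0],
    [-0.056, 0.021, 0, 0, 0, 0, 0],
    [-0.063, 0.028, 0, 0, 0, 0, 0],
    [-0.07, 0.036, 0, 0, 0, 0, 0],
    [-0.075, 0.045, 0, 0, 0, 0, 0],
    [-0.079, 0.054, 0, 0, 0, 0, 0],
    [-0.082, 0.064, 0, 0, 0, 0, 0],
    [-0.084, 0.074, 0, 0, 0, 0, 0],
    [-0.085, 0.084, 0, 0, 0, 0, 0],
    [-0.0845, 0.094, 0, 0, 0, 0, 0],
    [-0.0845, 0.094, 0, 0, 0, 0, 0],
  ],
)

```text
clock: 7.9
eef_pos: [0.6968, 0.0667, 0.1528]
ee_rot: [2.061, 2.359, -0.011]
force: [3.9, -22.9, 4.0]
gripper_width: 0.0105
gripper_force: 32.4
```

```bash
python3 - <<'E'
from h import *
P=r.observe()["eef_pos"]; print(P, np.hypot(*(P-POST)[:2]), r.observe()["wrist_torque"])
v=P-POST; print("a=",np.arctan2(v[1],v[0])%6.283-np.pi-YAW)
E
```

```text
[0.69677251 0.06670211 0.15282161] 0.09629166779407047 [-5.09223354 -0.63479596  0.14805202]
a= 1.6556933794745061
```

```bash
python3 - <<'E'
from h import *
T=cap("top");S=cap("side")
a=cv2.resize(T["img"][120:260,120:260],(400,400),interpolation=cv2.INTER_CUBIC);b=cv2.resize(S["img"][180:320,160:300],(400,400),interpolation=cv2.INTER_CUBIC)
cv2.imwrite("pics/o3.png",np.hstack([a,b])[:,:,::-1])
E
```

```text
(no output)
```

View pics/o3.png

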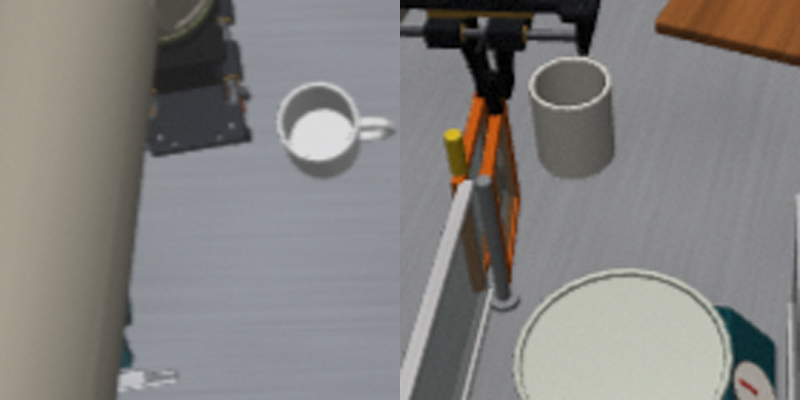

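The pair is swung open and still folded, clear of the mug. The post has slid towards the pad edge, so I'll release, rise and look.

Emit:
steer_hand(
  steps=[
    [0, 0, 0, 0, 0, 0, 0.05],
    [0, 0, 0, 0, 0, 0, 0.05],
    [0, 0, 0, 0, 0, 0, 0.05],
    [0, 0, 0, 0, 0, 0, 0.05],
    [0, 0, -0.05, 0, 0, 0, 0.05],
    [0, 0, -0.1, 0, 0, 0, 0.05],
    [-0.05, -0.05, -0.1, 0, 0, 0, 0.087],
    [-0.1, -0.1, -0.1, 0, 0, 0, 0.087],
    [-0.15, -0.14, -0.1, 0, 0, 0, 0.087],
    [-0.2, -0.14, -0.1, 0, 0, 0, 0.087],
    [-0.25, -0.14, -0.1, 0, 0, 0, 0.087],
    [-0.25, -0.14, -0.1, 0, 0, 0, 0.087],
  ],
)

```text
clock: 9.2
eef_pos: [0.5918, -0.1914, 0.2521]
ee_rot: [2.056, 2.376, 0.002]
force: [0.5, -0.1, 0.1]
gripper_width: 0.0847
gripper_force: 0.0
```

```bash
python3 - <<'E'
from h import *
T=cap("top");S=cap("side")
a=cv2.resize(T["img"][120:260,120:260],(400,400),interpolation=cv2.INTER_CUBIC);b=cv2.resize(S["img"][180:320,160:300],(400,400),interpolation=cv2.INTER_CUBIC)
cv2.imwrite("pics/o4.png",np.hstack([a,b])[:,:,::-1])
print(blobs(T,(22,120,90),(36,255,255),8),blobs(S,(22,120,90),(36,255,255),8))
print(proj(T,YG(3.12,1.6)+[0,0,.18]),proj(T,BG(1.6)+[0,0,.18]),proj(S,YG(3.12,1.6)+[0,0,.18]),proj(S,BG(1.6)+[0,0,.18]))
E
```

```text
[([154, 139, 8, 9, 38], [157.4, 142.4]), ([361, 200, 27, 24, 488], [374.0, 212.0])] [([281, 145, 19, 17, 205], [289.9, 151.4]), ([175, 225, 7, 16, 53], [178.0, 231.1])]
[156.82149387 142.72204061] [186.39979147 144.25669802] [180.56077104 226.1008638 ] [194.02280417 205.57113437]
```

View pics/o4.png

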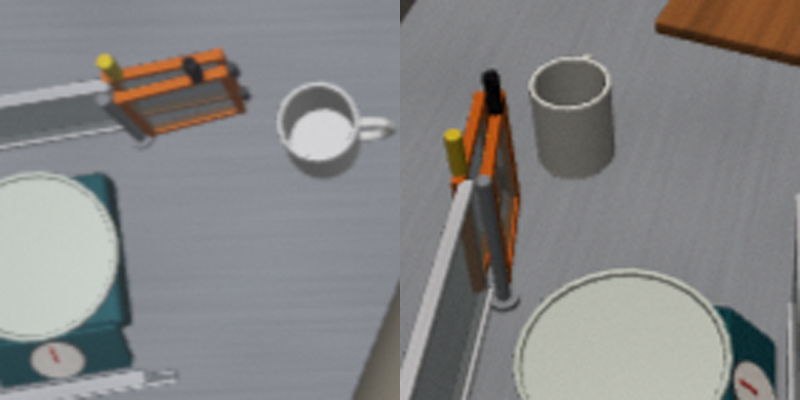

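The screen stands open at about 1.65, still folded, with the yellow grip by the post and a clear gap to the mug. Next come the tubs.

```bash
python3 - <<'E'
from h import *
print(r.observe()["qpos"]); tell("hov",[.46,-.42,.27])
E
```

```text
[-0.27524953  0.35783266  0.6892131   1.45735927 -0.22491503  1.4063729
  0.55303076]
hov local [-0.2028 -0.1584 -0.0172]
```

Emit:
steer_hand(
  steps=[
    [-0.05, -0.04, -0.02, 0, 0, 0, 0.087],
    [-0.1, -0.08, -0.02, 0, 0, 0, 0.087],
    [-0.15, -0.12, -0.02, 0, 0, 0, 0.087],
    [-0.2, -0.158, -0.02, 0, 0, 0, 0.087],
    [-0.2, -0.158, -0.02, 0, 0, 0, 0.087],
    [-0.2, -0.158, -0.02, 0, 0, 0, 0.087],
    [-0.2, -0.158, -0.02, 0, 0, 0, 0.087],
  ],
)

```text
clock: 10.0
eef_pos: [0.4632, -0.4119, 0.2716]
ee_rot: [-2.061, -2.371, 0.0]
force: [0.3, 0.1, 0.8]
gripper_width: 0.087
gripper_force: 0.0
```

```bash
python3 - <<'E'
from h import *
print(r.observe()["qpos"])
W=cap("wrist"); cv2.imwrite("pics/w2.png",W["img"][:,:,::-1])
for n,lo,hi in(("y",(22,120,60),(36,255,255)),("r",(0,190,60),(7,255,255)),("r2",(172,190,60),(179,255,255)),("b",(100,180,60),(130,255,255))):
    for s,c in blobs(W,lo,hi,100): print(n,s,c,ray(W,*c,.055))
E
```

```text
[ 0.06404955  0.36321874  0.78378704  1.43457781 -0.25541817  1.44814872
  0.98583526]
y [283, 145, 55, 54, 2362] [309.7, 171.3] [ 0.52307731 -0.40673661  0.055     ]
r [215, 57, 57, 60, 2639] [243.3, 86.6] [ 0.4329305  -0.32283731  0.055     ]
```

View pics/w2.png

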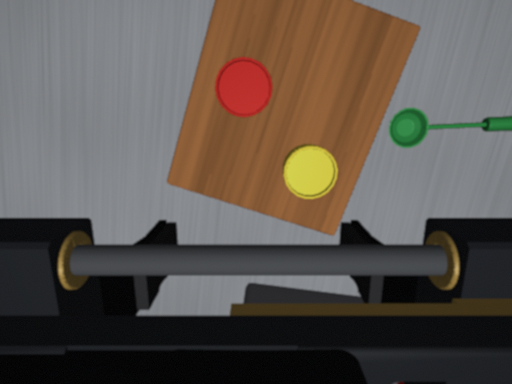

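The wrist view shows the red lid at (243,87) and the yellow lid at (310,171), matching the top and side estimates within 2 mm. I'll grasp red first.

```bash
python3 - <<'E'
from h import *
tell("red",[.4335,-.3225,.029],YAW)
E
```

```text
red local [ 0.091  -0.0186  0.2424] rz 0.000
```

Emit:
steer_hand(
  steps=[
    [0.045, -0.01, 0, 0, 0, 0, 0.087],
    [0.091, -0.0186, 0, 0, 0, 0, 0.087],
    [0.091, -0.0186, 0.05, 0, 0, 0, 0.087],
    [0.091, -0.0186, 0.1, 0, 0, 0, 0.087],
    [0.091, -0.0186, 0.15, 0, 0, 0, 0.087],
    [0.091, -0.0186, 0.15, 0, 0, 0, 0.087],
    [0.091, -0.0186, 0.15, 0, 0, 0, 0.087],
  ],
)

```text
clock: 10.75
eef_pos: [0.434, -0.3221, 0.1224]
ee_rot: [-2.054, -2.376, 0.001]
force: [-0.2, -0.5, 0.9]
gripper_width: 0.0868
gripper_force: 0.0
```

```bash
python3 - <<'E'
from h import *
tell("red",[.4335,-.3225,.029],YAW)
W=cap("wrist")
for s,c in blobs(W,(0,190,60),(7,255,255),100): print(s,c,ray(W,*c,.055))
E
```

```text
red local [-0.0003 -0.0005  0.0935] rz 0.002
[215, 160, 87, 85, 5482] [258.4, 204.6] [ 0.43320907 -0.32216622  0.055     ]
```

Aligned. I'll descend, grip and lift.

Emit:
steer_hand(
  steps=[
    [0, 0, 0.05, 0, 0, 0, 0.087],
    [0, 0, 0.08, 0, 0, 0, 0.087],
    [0, 0, 0.093, 0, 0, 0, 0.087],
    [0, 0, 0.093, 0, 0, 0, 0.087],
    [0, 0, 0.093, 0, 0, 0, 0.0],
    [0, 0, 0.093, 0, 0, 0, 0.0],
    [0, 0, 0.093, 0, 0, 0, 0.0],
    [0, 0, 0.093, 0, 0, 0, 0.0],
    [0, 0, 0.093, 0, 0, 0, 0.0],
    [0, 0, 0.06, 0, 0, 0, 0.0],
    [0, 0, 0.02, 0, 0, 0, 0.0],
    [0, 0, -0.03, 0, 0, 0, 0.0],
    [0, 0, -0.08, 0, 0, 0, 0.0],
    [0, 0, -0.1, 0, 0, 0, 0.0],
    [0, 0, -0.1, 0, 0, 0, 0.0],
  ],
)

```text
clock: 12.3
eef_pos: [0.4341, -0.3241, 0.2246]
ee_rot: [2.054, 2.371, 0.004]
force: [-0.8, -0.4, -1.8]
gripper_width: 0.0628
gripper_force: 30.0
```

```bash
python3 - <<'E'
from h import *
X=PAN.copy();X[2]=.225; tell("pan",X,YAW)
E
```

```text
pan local [ 0.5474  0.1918 -0.0006] rz -0.000
```

Emit:
steer_hand(
  steps=[
    [0.03, 0.01, 0, 0, 0, 0, 0],
    [0.07, 0.024, 0, 0, 0, 0, 0],
    [0.11, 0.038, 0, 0, 0, 0, 0],
    [0.15, 0.052, 0, 0, 0, 0, 0],
    [0.19, 0.066, 0, 0, 0, 0, 0],
    [0.23, 0.08, 0, 0, 0, 0, 0],
    [0.27, 0.094, 0, 0, 0, 0, 0],
    [0.31, 0.108, 0, 0, 0, 0, 0],
    [0.35, 0.122, 0, 0, 0, 0, 0],
    [0.39, 0.136, 0, 0, 0, 0, 0],
    [0.43, 0.15, 0, 0, 0, 0, 0],
    [0.47, 0.164, 0, 0, 0, 0, 0],
    [0.5, 0.176, 0, 0, 0, 0, 0],
    [0.53, 0.186, 0, 0, 0, 0, 0],
    [0.547, 0.192, 0, 0, 0, 0, 0],
    [0.547, 0.192, 0, 0, 0, 0, 0],
    [0.547, 0.192, 0, 0, 0, 0, 0],
  ],
)

```text
clock: 14.0
eef_pos: [0.545, 0.2443, 0.2206]
ee_rot: [2.058, 2.374, -0.003]
force: [-0.1, -0.5, -1.2]
gripper_width: 0.0637
gripper_force: 30.0
```

```bash
python3 - <<'E'
from h import *
X=PAN.copy();X[2]=.083; tell("pan",X,YAW)
S=cap("side");T=cap("top");W=cap("wrist")
a=[cv2.resize(S["img"][180:330,150:320],(400,353)),cv2.resize(W["img"],(400,353))]
cv2.imwrite("pics/p5.png",np.hstack(a)[:,:,::-1])
print(r.observe()["qpos"])
E
```

```text
pan local [0.0007 0.0013 0.1376] rz -0.001
[-0.77278467  0.27381171  0.3365221   1.55750099 -0.09185059  1.32614085
 -0.28478104]
```

View pics/p5.png

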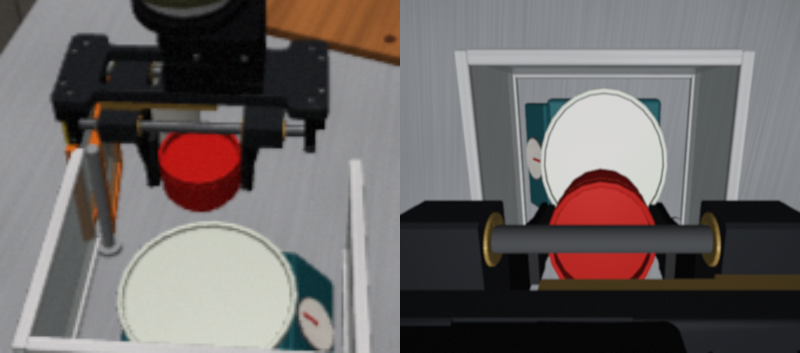

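The red tub is held upright over the pan, with the station clear below it. I'll lower it.

Emit:
steer_hand(
  steps=[
    [0.001, 0.001, 0.04, 0, 0, 0, 0],
    [0.001, 0.001, 0.08, 0, 0, 0, 0],
    [0.001, 0.001, 0.11, 0, 0, 0, 0],
    [0.001, 0.001, 0.125, 0, 0, 0, 0],
    [0.001, 0.001, 0.133, 0, 0, 0, 0],
    [0.001, 0.001, 0.138, 0, 0, 0, 0],
    [0.001, 0.001, 0.14, 0, 0, 0, 0],
    [0.001, 0.001, 0.14, 0, 0, 0, 0],
  ],
)

```text
clock: 14.95
eef_pos: [0.5466, 0.247, 0.0825]
ee_rot: [2.057, 2.374, 0.002]
force: [0.3, -0.7, -2.0]
gripper_width: 0.0633
gripper_force: 30.0
```

```bash
python3 -c "
from h import *
X=PAN.copy();X[2]=.083;tell('pan',X,YAW)"
```

```text
pan local [-0.0019 -0.0008 -0.0005] rz -0.000
```

Emit:
steer_hand(
  steps=[
    [-0.001, 0, 0.002, 0, 0, 0, 0],
    [-0.002, 0, 0.004, 0, 0, 0, 0],
    [-0.002, 0, 0.004, 0, 0, 0, 0],
    [-0.002, 0, 0.004, 0, 0, 0, 0],
  ],
)

```text
clock: 15.35
eef_pos: [0.5467, 0.245, 0.078]
ee_rot: [2.057, 2.374, 0.002]
force: [1.1, 1.1, -0.4]
gripper_width: 0.0634
gripper_force: 30.0
```

Contact: the pan is now carrying the tub's weight. I'll release, rise and go back to the board.

Emit:
steer_hand(
  steps=[
    [0, 0, 0, 0, 0, 0, 0.08],
    [0, 0, 0, 0, 0, 0, 0.08],
    [0, 0, 0, 0, 0, 0, 0.085],
    [0, 0, 0, 0, 0, 0, 0.085],
    [0, 0, -0.03, 0, 0, 0, 0.085],
    [0, 0, -0.08, 0, 0, 0, 0.085],
    [0, 0, -0.13, 0, 0, 0, 0.085],
    [0, 0, -0.16, 0, 0, 0, 0.085],
    [0, 0, -0.16, 0, 0, 0, 0.085],
  ],
)

```text
clock: 16.25
eef_pos: [0.5482, 0.2454, 0.2427]
ee_rot: [2.056, 2.372, 0.012]
force: [-0.3, 0.5, -0.5]
gripper_width: 0.0852
gripper_force: 0.0
```

```bash
python3 - <<'E'
from h import *
tell("hov",[.49,-.46,.26]); T=cap("top");S=cap("side");W=cap("wrist")
for s,c in blobs(W,(0,190,60),(7,255,255),100): print("red",s,c,ray(W,*c,.105))
for d in(T,S):
  for s,c in blobs(d,(22,120,60),(36,255,255),60): print("y",s,c,ray(d,*c,.055))
E
```

```text
hov local [-0.6899 -0.1578 -0.0207]
red [226, 150, 65, 66, 3279] [258.3, 183.3] [0.54541872 0.2459775  0.105     ]
y [361, 200, 27, 24, 486] [374.0, 212.0] [ 0.52474977 -0.40618332  0.055     ]
y [281, 145, 19, 18, 274] [289.8, 153.0] [ 0.5238599  -0.38852784  0.055     ]
```

```bash
python3 - <<'E'
from h import *
tell("yel",[.523,-.4065,.25],YAW)
E
```

```text
yel local [-0.6412 -0.1154 -0.0131] rz 0.000
```

Emit:
steer_hand(
  steps=[
    [-0.641, -0.115, -0.01, 0, 0, 0, 0.087],
    [-0.641, -0.115, -0.01, 0, 0, 0, 0.087],
    [-0.641, -0.115, -0.01, 0, 0, 0, 0.087],
    [-0.641, -0.115, -0.01, 0, 0, 0, 0.087],
    [-0.641, -0.115, -0.01, 0, 0, 0, 0.087],
    [-0.641, -0.115, -0.01, 0, 0, 0, 0.087],
    [-0.641, -0.115, -0.01, 0, 0, 0, 0.087],
    [-0.641, -0.115, -0.01, 0, 0, 0, 0.087],
    [-0.641, -0.115, -0.01, 0, 0, 0, 0.087],
    [-0.641, -0.115, -0.01, 0, 0, 0, 0.087],
    [-0.641, -0.115, -0.01, 0, 0, 0, 0.087],
    [-0.641, -0.115, -0.01, 0, 0, 0, 0.087],
    [-0.641, -0.115, -0.01, 0, 0, 0, 0.087],
    [-0.641, -0.115, -0.01, 0, 0, 0, 0.087],
    [-0.641, -0.115, -0.01, 0, 0, 0, 0.087],
    [-0.641, -0.115, 0.05, 0, 0, 0, 0.087],
    [-0.641, -0.115, 0.1, 0, 0, 0, 0.087],
    [-0.641, -0.115, 0.12, 0, 0, 0, 0.087],
    [-0.641, -0.115, 0.12, 0, 0, 0, 0.087],
  ],
)

```text
clock: 18.3
eef_pos: [0.5225, -0.4018, 0.1122]
ee_rot: [-2.048, -2.37, 0.0]
force: [0.0, 0.1, 0.9]
gripper_width: 0.0871
gripper_force: 0.0
```

```bash
python3 - <<'E'
from h import *
W=cap("wrist"); print(r.observe()["qpos"])
for s,c in blobs(W,(22,120,60),(36,255,255),100): X=ray(W,*c,.055);print(s,c,X);X[2]=.029;tell("y",X,YAW)
E
```

```text
[ 0.112369    0.55889431  0.66709234  1.51031973 -0.35957799  1.20197986
  0.98241155]
[216, 169, 90, 77, 5726] [260.4, 210.6] [ 0.52296821 -0.40273107  0.055     ]
y local [ 0.0006 -0.0003  0.0867] rz 0.002
```

Emit:
steer_hand(
  steps=[
    [-0.002, 0, 0.04, 0, 0, 0, 0.087],
    [-0.002, 0, 0.07, 0, 0, 0, 0.087],
    [-0.002, 0, 0.085, 0, 0, 0, 0.087],
    [-0.002, 0, 0.085, 0, 0, 0, 0.087],
    [-0.002, 0, 0.085, 0, 0, 0, 0.0],
    [-0.002, 0, 0.085, 0, 0, 0, 0.0],
    [-0.002, 0, 0.085, 0, 0, 0, 0.0],
    [-0.002, 0, 0.085, 0, 0, 0, 0.0],
    [-0.002, 0, 0.085, 0, 0, 0, 0.0],
    [-0.002, 0, 0.05, 0, 0, 0, 0.0],
    [-0.002, 0, 0.01, 0, 0, 0, 0.0],
    [-0.002, 0, -0.04, 0, 0, 0, 0.0],
    [-0.002, 0, -0.09, 0, 0, 0, 0.0],
    [-0.002, 0, -0.13, 0, 0, 0, 0.0],
    [-0.002, 0, -0.13, 0, 0, 0, 0.0],
    [-0.002, 0, -0.13, 0, 0, 0, 0.0],
  ],
)

```text
clock: 19.95
eef_pos: [0.524, -0.4082, 0.2476]
ee_rot: [2.057, 2.374, 0.001]
force: [-0.0, 0.8, -3.5]
gripper_width: 0.0634
gripper_force: 30.0
```

```bash
python3 - <<'E'
from h import *
X=np.array([.546,.2455,.24]); tell("stack",X,YAW)
E
```

```text
stack local [0.6439 0.1148 0.0076] rz -0.000
```

Emit:
steer_hand(
  steps=[
    [0.03, 0.006, 0, 0, 0, 0, 0],
    [0.07, 0.013, 0, 0, 0, 0, 0],
    [0.11, 0.02, 0, 0, 0, 0, 0],
    [0.15, 0.027, 0, 0, 0, 0, 0],
    [0.19, 0.034, 0, 0, 0, 0, 0],
    [0.23, 0.041, 0, 0, 0, 0, 0],
    [0.27, 0.048, 0, 0, 0, 0, 0],
    [0.31, 0.055, 0, 0, 0, 0, 0],
    [0.35, 0.062, 0, 0, 0, 0, 0],
    [0.39, 0.07, 0, 0, 0, 0, 0],
    [0.43, 0.077, 0, 0, 0, 0, 0],
    [0.47, 0.084, 0, 0, 0, 0, 0],
    [0.51, 0.091, 0, 0, 0, 0, 0],
    [0.55, 0.098, 0, 0, 0, 0, 0],
    [0.59, 0.105, 0, 0, 0, 0, 0],
    [0.62, 0.11, 0, 0, 0, 0, 0],
    [0.635, 0.113, 0, 0, 0, 0, 0],
    [0.644, 0.115, 0, 0, 0, 0, 0],
    [0.644, 0.115, 0, 0, 0, 0, 0],
    [0.644, 0.115, 0, 0, 0, 0, 0],
  ],
)

```text
clock: 21.95
eef_pos: [0.5464, 0.2438, 0.2472]
ee_rot: [2.059, 2.372, -0.002]
force: [-0.5, 0.0, -2.2]
gripper_width: 0.0638
gripper_force: 30.0
```

```bash
python3 - <<'E'
from h import *
T=cap("top");S=cap("side");W=cap("wrist")
for n,lo,hi in(("y",(22,120,60),(36,255,255)),("r",(0,190,60),(7,255,255))):
    for q,d,roi in(("T",T,(70,140,260,270)),("S",S,(185,170,310,340)),("W",W,None)):
        for s,c in blobs(d,lo,hi,60,roi): print(n,q,s,c)
X=np.array([.546,.2455,.13]); tell("stack",X,YAW)
a=[cv2.resize(S["img"][180:330,150:320],(400,353)),cv2.resize(W["img"],(400,353))]
cv2.imwrite("pics/p6.png",np.hstack(a)[:,:,::-1])
E
```

```text
y T [93, 184, 7, 27, 121] [96.0, 197.2]
y T [102, 184, 16, 29, 327] [108.6, 198.5]
y S [215, 224, 37, 37, 1133] [233.4, 241.3]
y W [190, 182, 136, 64, 6353] [258.0, 219.0]
y W [194, 275, 129, 30, 3360] [258.1, 288.5]
r T [116, 198, 20, 22, 253] [124.9, 208.3]
r S [223, 282, 30, 34, 806] [237.7, 298.0]
r W [227, 148, 63, 40, 1698] [258.4, 168.0]
stack local [ 0.0015 -0.0003  0.1178] rz -0.002
```

View pics/p6.png

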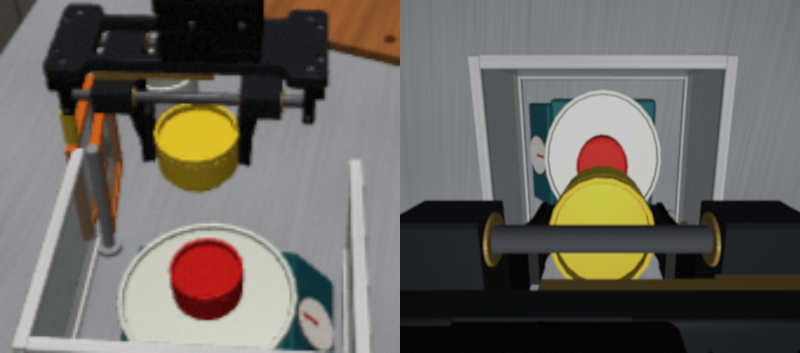

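The yellow tub is held upright, centred over the red one. I'll lower it onto the lid recess.

Emit:
steer_hand(
  steps=[
    [0.001, 0, 0.04, 0, 0, 0, 0],
    [0.001, 0, 0.08, 0, 0, 0, 0],
    [0.001, 0, 0.11, 0, 0, 0, 0],
    [0.001, 0, 0.12, 0, 0, 0, 0],
    [0.001, 0, 0.126, 0, 0, 0, 0],
    [0.001, 0, 0.13, 0, 0, 0, 0],
    [0.001, 0, 0.133, 0, 0, 0, 0],
    [0.001, 0, 0.135, 0, 0, 0, 0],
    [0.001, 0, 0.135, 0, 0, 0, 0],
  ],
)

```text
clock: 23.0
eef_pos: [0.5467, 0.2466, 0.1133]
ee_rot: [2.057, 2.373, 0.002]
force: [2.7, -1.0, 0.3]
gripper_width: 0.0635
gripper_force: 30.0
```

```bash
python3 -c "
from h import *
tell('stack',[.5455,.246,.112],YAW)"
```

```text
stack local [-0.0004 -0.0013  0.0013] rz -0.000
```

Emit:
steer_hand(
  steps=[
    [0, -0.001, 0.001, 0, 0, 0, 0],
    [0, -0.001, 0.003, 0, 0, 0, 0],
    [0, -0.001, 0.003, 0, 0, 0, 0],
  ],
)

```text
clock: 23.3
eef_pos: [0.5456, 0.2466, 0.11]
ee_rot: [2.057, 2.374, 0.002]
force: [3.6, -1.2, 2.2]
gripper_width: 0.0635
gripper_force: 30.0
```

```bash
python3 - <<'E'
from h import *
S=cap("side"); cv2.imwrite("pics/p7.png",cv2.resize(S["img"][220:330,170:310],(700,550),interpolation=cv2.INTER_CUBIC)[:,:,::-1])
E
```

```text
(no output)
```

View pics/p7.png

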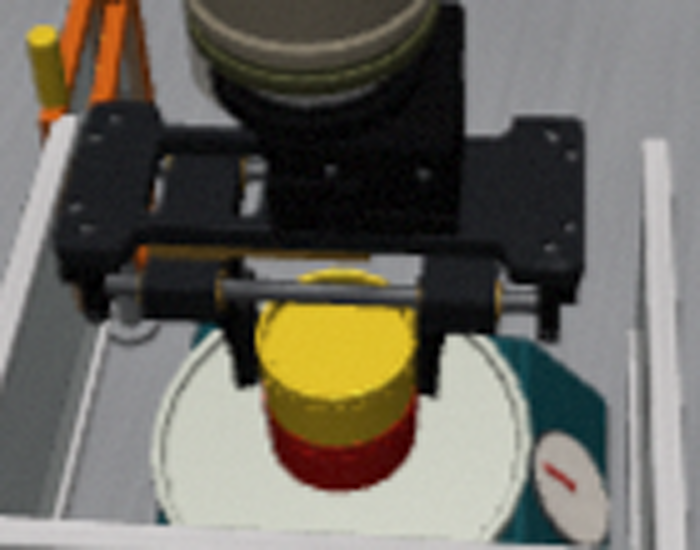

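It appears seated: yellow sits flush on red. I'll relax the side load, then release and rise.

Emit:
steer_hand(
  steps=[
    [0, 0.002, 0, 0, 0, 0, 0],
    [0, 0.003, 0, 0, 0, 0, 0],
    [0, 0.003, 0, 0, 0, 0, 0.08],
    [0, 0.003, 0, 0, 0, 0, 0.08],
    [0, 0.003, 0, 0, 0, 0, 0.085],
    [0, 0.003, 0, 0, 0, 0, 0.085],
    [0, 0.003, -0.03, 0, 0, 0, 0.085],
    [0, 0.003, -0.08, 0, 0, 0, 0.085],
    [0, 0.003, -0.13, 0, 0, 0, 0.085],
    [0, 0.003, -0.15, 0, 0, 0, 0.085],
    [0, 0.003, -0.15, 0, 0, 0, 0.085],
  ],
)

```text
clock: 24.45
eef_pos: [0.5494, 0.2476, 0.2635]
ee_rot: [2.056, 2.373, 0.01]
force: [0.2, -1.0, -0.0]
gripper_width: 0.085
gripper_force: 0.0
```

```bash
python3 - <<'E'
from h import *
S=cap("side");T=cap("top");W=cap("wrist")
for q,d,roi in(("T",T,(70,140,260,270)),("S",S,(200,230,310,340)),("W",W,None)):
    for n,lo,hi in(("y",(22,120,60),(36,255,255)),("r",(0,190,40),(7,255,255))):
        for s,c in blobs(d,lo,hi,60,roi): print(n,q,s,c,ray(d,*c,.139))
print(proj(S,[.546,.245,.145-.005]),proj(W,[.546,.245,.14]))
X=BG(1.65);X[2]=.26;tell("blk",X)
cv2.imwrite("pics/p8.png",np.hstack([cv2.resize(S["img"][180:330,150:320],(400,353)),cv2.resize(W["img"],(400,353))])[:,:,::-1])
E
```

```text
y T [109, 195, 28, 25, 544] [122.0, 206.9] [0.54622692 0.2433161  0.139     ]
y S [221, 273, 32, 35, 910] [236.5, 289.4] [0.54434683 0.25825116 0.139     ]
r S [224, 294, 29, 23, 226] [239.2, 309.6] [0.52830817 0.3016574  0.139     ]
y W [223, 150, 69, 70, 3759] [256.8, 184.7] [0.54534987 0.24960254 0.139     ]
[237.29436447 283.55865425] [256.78638682 190.02581752]
blk local [-0.1885  0.1206 -0.0017]
```

View pics/p8.png

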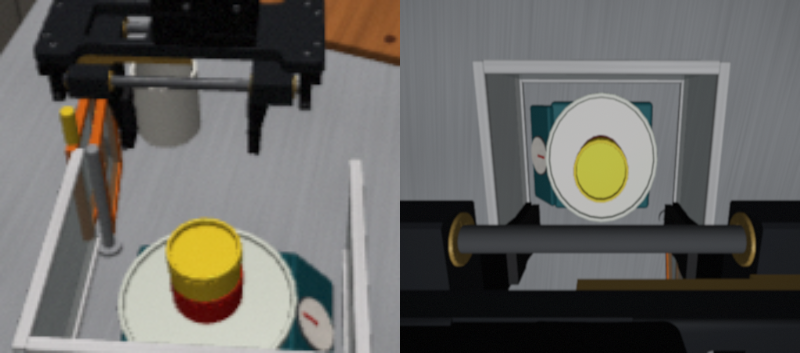

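The stack stands upright at mid-pan: yellow is nested on red, with its lid centre at ≈(0.546,0.245). Back to the black grip, to swing the folded pair home.

Emit:
steer_hand(
  steps=[
    [-0.05, 0.03, 0, 0, 0, 0, 0.05],
    [-0.09, 0.06, 0, 0, 0, 0, 0.05],
    [-0.14, 0.09, 0, 0, 0, 0, 0.05],
    [-0.188, 0.121, 0, 0, 0, 0, 0.05],
    [-0.188, 0.121, 0, 0, 0, 0, 0.05],
    [-0.188, 0.121, 0, 0, 0, 0, 0.05],
    [-0.188, 0.121, 0, 0, 0, 0, 0.05],
    [-0.188, 0.121, 0, 0, 0, 0, 0.05],
  ],
)

```text
clock: 25.4
eef_pos: [0.6938, 0.0797, 0.2586]
ee_rot: [-2.054, -2.375, 0.001]
force: [-0.7, 0.5, -0.2]
gripper_width: 0.0503
gripper_force: 0.0
```

```bash
python3 - <<'E'
from h import *
X=BG(1.65);X[2]=.154;tell("blk",X,YAW)
W=cap("wrist");T=cap("top"); print(r.observe()["qpos"])
h=cv2.cvtColor(W["img"],cv2.COLOR_RGB2GRAY)
print("pred",proj(W,X*[1,1,0]+[0,0,.18]),proj(W,X*[1,1,0]+[0,0,.142]))
print(blobs(W,(0,0,0),(179,255,45),40,(180,120,340,240)))
print(blobs(W,(22,120,60),(36,255,255),20), proj(W,YG(3.12,1.65)+[0,0,.18]))
E
```

```text
blk local [-0.0022 -0.0002  0.1046] rz 0.002
[-0.47814253  0.51152805  0.4676857   1.19708009 -0.22430031  1.48272814
  0.10203137]
pred [258.98183735 203.25864821] [258.9833038  191.21784945]
[([252, 184, 21, 25, 256], [260.9, 195.0]), ([182, 221, 29, 19, 384], [198.8, 231.3]), ([307, 221, 28, 19, 381], [317.7, 231.4])]
[([104, 0, 31, 4, 93], [119.1, 1.2]), ([270, 98, 19, 18, 274], [279.4, 106.6])] [276.73758901 108.1564635 ]
```

Emit:
steer_hand(
  steps=[
    [-0.002, 0.001, 0.05, 0, 0, 0, 0.05],
    [-0.002, 0.001, 0.09, 0, 0, 0, 0.05],
    [-0.002, 0.001, 0.104, 0, 0, 0, 0.05],
    [-0.002, 0.001, 0.104, 0, 0, 0, 0.05],
    [-0.002, 0.001, 0.104, 0, 0, 0, 0],
    [-0.002, 0.001, 0.104, 0, 0, 0, 0],
    [-0.002, 0.001, 0.104, 0, 0, 0, 0],
    [-0.002, 0.001, 0.104, 0, 0, 0, 0],
    [-0.002, 0.001, 0.104, 0, 0, 0, 0],
    [-0.002, 0.001, 0.104, 0, 0, 0, 0],
  ],
)

```text
clock: 26.5
eef_pos: [0.6957, 0.0763, 0.1559]
ee_rot: [-2.057, -2.374, -0.0]
force: [-0.3, -0.7, 2.1]
gripper_width: 0.0133
gripper_force: 30.0
```

```bash
python3 - <<'E'
from h import *
o=r.observe();P=o["eef_pos"];v=P-POST;a0=np.arctan2(v[1],v[0])%6.283-np.pi-YAW; print(np.hypot(*v[:2]),a0)
for a in np.linspace(a0,0,14)[1:].tolist()+[-.02]: X=BG(a)-BG(a0); print(round(a0-a,2),np.round(Ro.from_rotvec(o["ee_rot"]).inv().apply(X),3))
E
```

```text
0.08671441045811397 1.6688420369160653
0.13 [-0.    -0.011  0.   ]
0.26 [ 0.001 -0.022  0.   ]
0.39 [ 0.003 -0.032  0.   ]
0.51 [ 0.007 -0.043  0.   ]
0.64 [ 0.012 -0.052  0.   ]
0.77 [ 0.018 -0.061  0.   ]
0.9 [ 0.025 -0.069  0.   ]
1.03 [ 0.034 -0.076  0.   ]
1.16 [ 0.043 -0.082  0.   ]
1.28 [ 0.053 -0.087  0.   ]
1.41 [ 0.063 -0.091  0.   ]
1.54 [ 0.074 -0.093  0.   ]
1.67 [ 0.085 -0.093  0.   ]
1.69 [ 0.086 -0.093  0.   ]
```

Emit:
steer_hand(
  steps=[
    [0, -0.005, 0, 0, 0, 0.06, 0],
    [0, -0.011, 0, 0, 0, 0.13, 0],
    [0.001, -0.016, 0, 0, 0, 0.19, 0],
    [0.001, -0.022, 0, 0, 0, 0.26, 0],
    [0.003, -0.032, 0, 0, 0, 0.39, 0],
    [0.007, -0.043, 0, 0, 0, 0.51, 0],
    [0.012, -0.052, 0, 0, 0, 0.64, 0],
    [0.018, -0.061, 0, 0, 0, 0.77, 0],
    [0.018, -0.061, 0, 0, 0, 0.77, 0],
  ],
)

```text
clock: 27.4
eef_pos: [0.6319, 0.0856, 0.1558]
ee_rot: [-2.799, -1.426, 0.001]
force: [-6.4, -1.4, 4.4]
gripper_width: 0.0128
gripper_force: 30.0
```

```bash
python3 - <<'E'
from h import *
o=r.observe();P=o["eef_pos"];v=P-POST;a0=np.arctan2(v[1],v[0])%6.283-np.pi-YAW; print(np.hypot(*v[:2]),a0,o["qpos"])
for a in np.linspace(a0,0,9)[1:].tolist()+[-.03]: X=POST+rot(-.086*xs,a)-P*[1,1,0]; print(round(a0-a,2),np.round(Ro.from_rotvec(o["ee_rot"]).inv().apply(X),3))
E
```

```text
0.08641351149647476 0.9055582485764064 [-0.66186761  0.4489578   0.60776603  1.53897913 -0.26537188  1.23818725
 -0.64179892]
0.11 [-0.   -0.01  0.  ]
0.23 [ 0.001 -0.019  0.   ]
0.34 [ 0.002 -0.029  0.   ]
0.45 [ 0.005 -0.038  0.   ]
0.57 [ 0.009 -0.047  0.   ]
0.68 [ 0.014 -0.056  0.   ]
0.79 [ 0.019 -0.064  0.   ]
0.91 [ 0.026 -0.071  0.   ]
0.94 [ 0.028 -0.073  0.   ]
```

Emit:
steer_hand(
  steps=[
    [0, -0.01, 0, 0, 0, 0.11, 0],
    [0.001, -0.019, 0, 0, 0, 0.23, 0],
    [0.002, -0.029, 0, 0, 0, 0.34, 0],
    [0.005, -0.038, 0, 0, 0, 0.45, 0],
    [0.009, -0.047, 0, 0, 0, 0.57, 0],
    [0.014, -0.056, 0, 0, 0, 0.68, 0],
    [0.019, -0.064, 0, 0, 0, 0.79, 0],
    [0.024, -0.069, 0, 0, 0, 0.87, 0],
    [0.026, -0.071, 0, 0, 0, 0.91, 0],
    [0.028, -0.073, 0, 0, 0, 0.92, 0],
    [0.028, -0.073, 0, 0, 0, 0.92, 0],
  ],
)

```text
clock: 28.5
eef_pos: [0.5893, 0.1493, 0.1558]
ee_rot: [3.14, 0.042, -0.005]
force: [-10.3, -4.9, 9.9]
gripper_width: 0.013
gripper_force: 30.0
```

```bash
python3 - <<'E'
from h import *
o=r.observe();P=o["eef_pos"];v=P-POST;a0=np.arctan2(v[1],v[0])%6.283-np.pi-YAW; print(np.hypot(*v[:2]),a0,o["qpos"])
E
```

```text
0.08641955034257219 -0.013265480673618074 [-0.92545271  0.41849613  0.7759901   1.62704812 -0.30609397  1.22602147
 -1.63124784]
```

Emit:
steer_hand(
  steps=[
    [0, -0.003, 0, 0, 0, 0, 0],
    [0, -0.005, 0, 0, 0, 0, 0],
    [0, -0.005, 0, 0, 0, 0, 0],
  ],
)

```text
clock: 28.8
eef_pos: [0.5893, 0.1495, 0.1558]
ee_rot: [3.135, 0.036, -0.006]
force: [-10.7, -18.5, 12.1]
gripper_width: 0.0133
gripper_force: 30.0
```

Emit:
steer_hand(
  steps=[
    [0, 0.005, 0, 0, 0, 0, 0],
    [0, 0.005, 0, 0, 0, 0, 0.05],
    [0, 0.005, 0, 0, 0, 0, 0.05],
    [0, 0.005, 0, 0, 0, 0, 0.05],
    [0, 0.005, 0, 0, 0, 0, 0.05],
    [0, 0.005, -0.05, 0, 0, 0, 0.05],
    [0, 0.005, -0.09, 0, 0, 0, 0.05],
    [0, 0.005, -0.09, 0, 0, 0, 0.05],
  ],
)

```text
clock: 29.6
eef_pos: [0.5927, 0.1511, 0.2512]
ee_rot: [-3.138, -0.038, -0.012]
force: [0.6, 0.5, 0.1]
gripper_width: 0.0491
gripper_force: 0.0
```

```bash
python3 - <<'E'
from h import *
X=YG(3.12);X[2]=.245; print(X);tell("yel",X,YAW+np.pi/2)
T=cap("top");S=cap("side")
print(blobs(T,(22,120,90),(36,255,255),5,(140,130,200,190)),blobs(S,(22,120,90),(36,255,255),5,(160,200,230,260)),proj(T,X*[1,1,0]+[0,0,.18]),proj(S,X*[1,1,0]+[0,0,.18]))
E
```

```text
[0.66254671 0.14036246 0.245     ]
yel local [0.0695 0.0125 0.0067] rz -0.119
[] [([193, 223, 6, 17, 66], [196.0, 230.0])] [160.00346186 155.78459982] [196.16305895 225.48504311]
```

The pair is home against its stop and still folded. Next I'll grasp the yellow grip.

Emit:
steer_hand(
  steps=[
    [0.035, 0.006, 0, 0, 0, 0, 0.05],
    [0.069, 0.0115, 0, 0, 0, 0, 0.05],
    [0.069, 0.0115, 0, 0, 0, 0, 0.05],
    [0.069, 0.0115, 0, 0, 0, 0, 0.05],
    [0.069, 0.0115, 0.05, 0, 0, 0, 0.05],
    [0.069, 0.0115, 0.095, 0, 0, 0, 0.05],
    [0.069, 0.0115, 0.095, 0, 0, 0, 0.05],
    [0.069, 0.0115, 0.095, 0, 0, 0, 0],
    [0.069, 0.0115, 0.095, 0, 0, 0, 0],
    [0.069, 0.0115, 0.095, 0, 0, 0, 0],
    [0.069, 0.0115, 0.095, 0, 0, 0, 0],
    [0.069, 0.0115, 0.095, 0, 0, 0, 0],
    [0.069, 0.0115, 0.095, 0, 0, 0, 0],
    [0.069, 0.0115, 0.095, 0, 0, 0, 0],
  ],
)

```text
clock: 31.1
eef_pos: [0.6597, 0.141, 0.1511]
ee_rot: [-3.141, -0.037, -0.001]
force: [-0.5, 0.7, 5.0]
gripper_width: 0.0135
gripper_force: 30.0
```

```bash
python3 - <<'E'
from h import *
o=r.observe();P=o["eef_pos"];h=H()
b0=(np.arctan2(*(P-h)[1::-1])-np.arctan2(*(YG(0)-h)[1::-1]))%6.283;print(np.hypot(*(P-h)[:2]),b0)
for b in np.arange(2.95,-.01,-.164).tolist()+[-.03]: X=YG(b)-P*[1,1,0]; print(round(b,2),np.round(Ro.from_rotvec(o["ee_rot"]).inv().apply(X),3))
E
```

```text
0.09754381494978133 3.1272357030417117
2.95 [ 0.002  0.018 -0.   ]
2.79 [-0.002  0.034 -0.   ]
2.62 [-0.009  0.049 -0.   ]
2.46 [-0.017  0.063 -0.   ]
2.29 [-0.028  0.075 -0.   ]
2.13 [-0.041  0.085 -0.   ]
1.97 [-0.055  0.093 -0.   ]
1.8 [-0.071  0.099 -0.   ]
1.64 [-0.087  0.102 -0.   ]
1.47 [-0.103  0.103 -0.   ]
1.31 [-0.12  0.1  -0.  ]
1.15 [-0.135  0.095 -0.   ]
0.98 [-0.15   0.088 -0.   ]
0.82 [-0.163  0.078 -0.   ]
0.65 [-0.175  0.067 -0.   ]
0.49 [-0.184  0.053 -0.   ]
0.33 [-0.191  0.038 -0.   ]
0.16 [-0.196  0.023 -0.   ]
-0.0 [-0.198  0.006 -0.   ]
-0.03 [-0.198  0.003 -0.   ]
```

Emit:
steer_hand(
  steps=[
    [0, 0.009, 0, 0, 0, 0, 0],
    [0, 0.018, 0, 0, 0, 0, 0],
    [-0.004, 0.034, 0, 0, 0, 0, 0],
    [-0.011, 0.049, 0, 0, 0, 0, 0],
    [-0.019, 0.063, 0, 0, 0, 0, 0],
    [-0.03, 0.075, 0, 0, 0, 0, 0],
    [-0.043, 0.085, 0, 0, 0, 0, 0],
    [-0.057, 0.093, 0, 0, 0, 0, 0],
    [-0.073, 0.099, 0, 0, 0, 0, 0],
    [-0.089, 0.102, 0, 0, 0, 0, 0],
    [-0.105, 0.103, 0, 0, 0, 0, 0],
    [-0.122, 0.1, 0, 0, 0, 0, 0],
    [-0.137, 0.095, 0, 0, 0, 0, 0],
    [-0.152, 0.088, 0, 0, 0, 0, 0],
    [-0.165, 0.078, 0, 0, 0, 0, 0],
    [-0.177, 0.067, 0, 0, 0, 0, 0],
    [-0.186, 0.053, 0, 0, 0, 0, 0],
    [-0.193, 0.038, 0, 0, 0, 0, 0],
    [-0.198, 0.023, 0, 0, 0, 0, 0],
    [-0.199, 0.016, 0, 0, 0, 0, 0],
  ],
)

```text
clock: 33.1
eef_pos: [0.4587, 0.1192, 0.1497]
ee_rot: [3.14, 0.037, -0.006]
force: [-5.0, -4.7, 5.3]
gripper_width: 0.0126
gripper_force: 30.0
```

```bash
python3 - <<'E'
from h import *
o=r.observe();P=o["eef_pos"];h=H();print(P,YG(0))
print(np.hypot(*(P-h)[:2]),(np.arctan2(*(P-h)[1::-1])-np.arctan2(*(YG(0)-h)[1::-1]))); tell("end",YG(0)+[0,0,P[2]])
E
```

```text
[0.45870735 0.11922215 0.14970933] [0.46219452 0.12985968 0.        ]
0.10498723257312838 0.0991857672171732
end local [ 0.0037 -0.0106 -0.    ]
```

Emit:
steer_hand(
  steps=[
    [0.002, -0.004, 0, 0, 0, 0, 0],
    [0.003, -0.008, 0, 0, 0, 0, 0],
    [0.003, -0.011, 0, 0, 0, 0, 0],
    [0.003, -0.011, 0, 0, 0, 0, 0],
  ],
)

```text
clock: 33.5
eef_pos: [0.4588, 0.1305, 0.1494]
ee_rot: [3.14, 0.039, -0.017]
force: [-23.3, -1.2, 20.0]
gripper_width: 0.0132
gripper_force: 30.0
```

Emit:
steer_hand(
  steps=[
    [0, -0.002, 0, 0, 0, 0, 0],
    [0, -0.004, 0, 0, 0, 0, 0],
    [0, -0.004, 0, 0, 0, 0, 0],
  ],
)

```text
clock: 33.8
eef_pos: [0.4587, 0.1314, 0.1493]
ee_rot: [3.137, 0.035, -0.018]
force: [-24.9, -12.6, 24.6]
gripper_width: 0.013
gripper_force: 30.0
```

The outer leaf is at its stop. I'll relax, release, rise and check.

Emit:
steer_hand(
  steps=[
    [-0.003, 0.003, -0.002, 0, 0, 0, 0],
    [-0.004, 0.003, -0.002, 0, 0, 0, 0.05],
    [-0.004, 0.003, -0.002, 0, 0, 0, 0.05],
    [-0.004, 0.003, -0.002, 0, 0, 0, 0.05],
    [-0.004, 0.003, -0.002, 0, 0, 0, 0.05],
    [-0.004, 0.003, -0.05, 0, 0, 0, 0.05],
    [-0.004, 0.003, -0.1, 0, 0, 0, 0.05],
    [-0.004, 0.05, -0.13, 0, 0, 0, 0.05],
    [-0.004, 0.1, -0.13, 0, 0, 0, 0.05],
    [-0.004, 0.15, -0.13, 0, 0, 0, 0.05],
    [-0.004, 0.2, -0.13, 0, 0, 0, 0.05],
    [-0.004, 0.25, -0.13, 0, 0, 0, 0.05],
    [-0.004, 0.3, -0.13, 0, 0, 0, 0.05],
    [-0.004, 0.3, -0.13, 0, 0, 0, 0.05],
    [-0.004, 0.3, -0.13, 0, 0, 0, 0.05],
  ],
)

```text
clock: 35.3
eef_pos: [0.4664, -0.1661, 0.2807]
ee_rot: [3.141, 0.032, 0.0]
force: [0.3, -0.3, -0.3]
gripper_width: 0.0498
gripper_force: 0.0
```

```bash
python3 - <<'E'
from h import *
T=cap("top");S=cap("side")
for n,d in(("T",T),("S",S)):
    print(n,"yel",blobs(d,(25,120,100),(35,255,255),8),proj(d,YG(0)+[0,0,.16]),proj(d,BG(0)+[0,0,.18]))
a=cv2.resize(T["img"][130:270,80:260],(400,311),interpolation=cv2.INTER_CUBIC);b=cv2.resize(S["img"][200:340,160:320],(400,311),interpolation=cv2.INTER_CUBIC)
cv2.imwrite("pics/fin.png",np.hstack([a,b])[:,:,::-1])
E
```

```text
T yel [([109, 195, 27, 25, 516], [121.5, 206.8]), ([161, 237, 7, 5, 29], [163.7, 239.0])] [165.24581809 239.7224473 ] [156.13389643 185.09815364]
S yel [([286, 233, 5, 4, 10], [287.8, 234.9]), ([230, 273, 12, 3, 18], [235.4, 273.4]), ([222, 276, 31, 24, 369], [237.0, 287.4])] [287.8864076  241.07343469] [226.92480089 232.34035115]
```

View pics/fin.png

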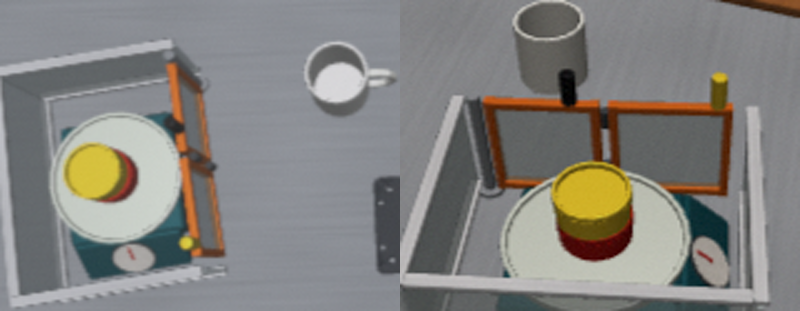

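The screen stands straight across the side, with both rails in line and the yellow grip at top-view (164,239), as predicted for 0. The stack is upright mid-pan, and the mug is where it was. Handing in.

```bash
python3 -c "
from station import r, viewer
print(r.job_done())"
```

```text
the job is handed in; nothing more can be done
None
```

The job is handed in: the red and yellow tubs (no blue one was present) stand stacked upright mid-pan, the screen is straight across the side again in the order you asked, and I did not touch the mug or the spoon; `job_done()` returned no verdict.

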